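# Hang a glaze sample on the display rail

### The job

Lift the glaze-sample hanger out of its wooden rack, enter its head into the open end of the slotted rail and slide it in until it is fully home against the spring buffer hidden inside the rail. Press it lightly for a moment so that you feel the buffer bottom out, then let go and leave it hanging there against the buffer. Be gentle: do not force it in the rail or ram the buffer, and leave the mug, the bowl and the plaster mould where they are.

Things in the scene. Friction and masses are not known exactly. Their poses are not given: they have to be found in the camera images.
- hanger_grip (a point): Centre of the hanger's grip block: bare steel, upright, 16 (x) x 24 (y) x 44 (z) mm, to be grasped from above. Under it a steel plate 8 x 60 x 42 mm (its top 22 mm below this point), then a white ceramic tile 10 x 60 x 65 mm (its underside 129 mm below this point). Axes: z up, x from the plate back towards the head, y along the head.
- hanger_head (a point): The centre of the hanger's head, a white plastic bar 8 (x) x 50 (y) x 26 (z) mm that runs inside the rail; it lies +19 mm in x and -44 mm in z from hanger_grip, joined to the plate by a neck 8 mm high (z) and 40 mm long (y). Its -y end meets the buffer, 25 mm from this point. Same axes as hanger_grip.
- hanger: The whole hanger, 0.16 to 0.28 kg; origin at the middle of the tile's underside, 129 mm below hanger_grip. Same axes.
- rail: Display rail, fixed: an aluminium C-section 340 mm long (its y), 35 high, 17 deep, on posts behind it. Origin on the bench under its middle; its axis is 170 mm up. Cavity 11 deep (x), 29 high (z); an 11 mm high slot along the front (-x) face, which looks away from the robot; lips 3 mm thick. +y end open, -y end capped.
- rail_mouth (a point): Centre of the cavity in the plane of the rail's open end. Rail axes: x to the back, y outwards along the rail, z up. The hanger's head enters here towards -y, hanger axes parallel to the rail's, plate and tile in front of the rail; play about 1.5 mm each way. The rail's top is 18 mm above this point.
- stop: Dark steel screw block clamped on the rail, 24 mm long (its y), 34 mm high, black thumb screw in front; origin on the rail's axis at its middle, rail axes. It carries the buffer: a rod up inside the cavity, unseen, whose hard end lies 22 to 55 mm towards +y from this origin (differs each time); a weak sprung pin (under 1 N) sticks out 6 mm further.
- rack: The pale wooden rack block 80 x 100 x 38 mm, fixed on the bench, with a slot 13 mm wide (x), 71 mm long (y) and 26 mm deep in which the hanger's tile stands loosely, upright; origin at its underside.
- mug_mid (a point): Blue mug, 76 mm across, 85 mm high, handle at one side; point half-way up. Leave alone.
- bowl_mid (a point): White bowl, 120 mm across, 50 mm high; point half-way up. Leave alone.
- mould_mid (a point): White plaster mould 60 x 110 x 160 mm with two dark bands; point at its centre. Leave alone.
There are look-alikes about, which are no part of the job. Leave any green, red or turquoise look-alike of the hanger alone.

How it is judged:
By the outcome, as a careful person would: the job done as asked, in the order asked, and still so for the second after the job is handed in, with the robot touching nothing.
It also fails if it takes over 58 s, if anything falls off the work surface, if the arm or the gripper's body presses on something with over 40 N, if the wrist force passes 120 N, or if a joint passes its speed limit or range.

### The arm

A 6-joint arm with a two-finger parallel gripper is mounted at the origin on the work surface. World frame = base frame: x ahead of the robot, y to its left, z up, the work surface at z = 0. Lengths are in m, angles in rad, forces in N, time in s.
With the tool pointing down it reaches from about 0.275 to 0.75 m from the base axis. Payload 10.2 kg.
Tool frame: the origin (TCP) lies between the finger pads; the fingertips stand 14 mm ahead of it and the grasp point (between the pads) lies 5 mm behind it; z points along the fingers, y is the line along which they close (so a half turn about z gives the same grasp; the last joint's range is limited). The gripper opens to 88 mm and grips with 3 to 60 N. Pads are 18 mm wide; open, the fingers measure 123 mm over their backs; the gripper's body (75 mm by 187 mm) begins 45 mm behind the grasp point.
Start: joints at [-1.457, 0.313, 1.498, -0, 1.331, -0.223], TCP at [0.173, -0.496, 0.253] pointing down, gripper open.
Joint ranges: [-2.94, 2.94], [-0.97, 2.17], [0.19, 2.56], [-1.23, 4.37], [0.02, 3.11], [-2.88, 2.88]. Speed limits (rad/s): [2.39, 2.39, 3.01, 3.14, 3.14, 3.14].

### API

Orientations are given as a unit quaternion [x, y, z, w].
In Python, from rig import * gives the robot as it stands. Calls block until the motion is done:
- move_ptp(position, orientation): joint-space move of the TCP to a pose.
- line_to(position, vel=0.15, frame=None): straight line of the TCP; frame=None keeps the orientation; vel is the mean speed in m/s.
- set_joints(angles): joint-space move.
- move_gripper(opening, effort=None): finger opening in m; effort is the grip in N (None keeps the last); returns when the fingers have stopped.
- dwell(seconds).
- inverse_kinematics(position, orientation): joint angles nearest the present ones, or None.
- read_state(): the state.
- read_camera(name): name is "scene" or "top" or "wrist"; returns a dict with "img" (420x560x3 uint8, red, green, blue), "vfov" (degrees; the focal length in pixels is half the picture's height over the tangent of half this angle, whatever the lens; pixels are square), "cx", "cy" (the principal point, pixels), "origin" and "orientation" of the camera in the world. Camera axes: x right, y up, looking along -z (the intrinsics and any distortion apply to the point x, -y, -z); pixel columns grow to the right and rows downward; lengths in m; the calibration is good to about 2 mm. The wrist camera is an equidistant fisheye: a pixel r from the principal point sees the ray r / f radians off the axis. A picture is of the moment at which its call begins. There is no depth.
A pose or a line that the arm cannot do raises IKError and nothing moves.
- close_job(): hands the job in; it is judged then, once.
The state is a dict: "time": time; "joints": joint angles; "qvel": joint speeds; "joint_torque": joint torques, N m; "tcp_pos": TCP position; "eef_rot": TCP orientation; "ft_force": force on the tool from outside, world axes, zero at the start; "ft_torque": the same for the moment, N m; "grip_width": finger opening in m; "gripper_force": force on a finger pad.
Only numpy, scipy, OpenCV 4.12 (cv2) and the standard library are available. Lean on these libraries where they do the work, as an engineer would, in place of code of your own. Each camera call takes 0.05 s, during which the arm holds its last target. There are 200 camera calls.

## Working session

There is one attempt and no reset: what is moved stays moved. The work goes in short steps, each a Python script; the robot and the scene stay as the last script left them, time stands still between calls to the robot, and variables do not carry over. Pictures are saved under pics/ and viewed, at most 10 in all, crops included, and the job is handed in when it is done.

```bash
mkdir -p pics; ls; cat > h.py <<'E'
from rig import *
import numpy as np, cv2
from scipy.spatial.transform import Rotation as R
def save(n):
    c=read_camera(n); return c
def ray(c,u,v):
    f=c["img"].shape[0]/2/np.tan(np.radians(c["vfov"])/2)
    x=(u-c["cx"])/f; y=(v-c["cy"])/f
    if c.get("fish"):
        r=np.hypot(x,y); k=np.sin(r)/max(r,1e-9); d=np.array([x*k,-y*k,-np.cos(r)])
    else: d=np.array([x,-y,-1.])
    d=R.from_quat(c["orientation"]).apply(d); return np.array(c["origin"]),d/np.linalg.norm(d)
def onz(c,u,v,z):
    o,d=ray(c,u,v); return o+d*(z-o[2])/d[2]
def two(c1,p1,c2,p2):
    o1,d1=ray(c1,*p1);o2,d2=ray(c2,*p2)
    s=np.linalg.lstsq(np.c_[d1,-d2],o2-o1,rcond=None)[0]
    a=o1+d1*s[0];b=o2+d2*s[1]; return (a+b)/2,np.linalg.norm(a-b)
def proj(c,P):
    f=c["img"].shape[0]/2/np.tan(np.radians(c["vfov"])/2)
    q=R.from_quat(c["orientation"]).inv().apply(np.array(P)-c["origin"]); x,y,z=q[0],-q[1],-q[2]
    if c.get("fish"):
        r=np.hypot(x,y);k=np.arctan2(r,z)/max(r,1e-9);return c["cx"]+f*x*k,c["cy"]+f*y*k
    return c["cx"]+f*x/z,c["cy"]+f*y/z
def cam(n):
    c=read_camera(n); c["fish"]=n=="wrist"; return c
E
python3 - <<'E'
from h import *
import pickle
D={n:cam(n) for n in("scene","top","wrist")}
pickle.dump(D,open("d0.pkl","wb"))
for n,c in D.items():
    print(n,c["vfov"],c["cx"],c["cy"],c["origin"],c["orientation"],[k for k in c])
    cv2.imwrite(f"pics/{n}0.png",cv2.resize(c["img"][:,:,::-1],(800,600),interpolation=cv2.INTER_CUBIC))
print(read_state())
E
```

```text
pics
scene 49.251100138143556 284.561253102531 212.95814993973536 [1.32183397 0.05958257 0.96883169] [0.23727348 0.27415554 0.70574212 0.6086609 ] ['img', 'vfov', 'cx', 'cy', 'origin', 'orientation', 'fish']
top 43.80500769437642 274.5835805995884 198.75362186363031 [ 0.46942781 -0.05464942  1.49194865] [-0.0226591   0.03060135  0.70919628 -0.70398208] ['img', 'vfov', 'cx', 'cy', 'origin', 'orientation', 'fish']
wrist 65.70646984690485 276.6154562518953 211.66272470551056 [ 0.24689509 -0.4719745   0.38359391] [-0.12037014  0.08551529 -0.57206962  0.80680513] ['img', 'vfov', 'cx', 'cy', 'origin', 'orientation', 'fish']
{'time': 0.15, 'joints': array([-1.45740466e+00,  3.13321417e-01,  1.49824758e+00,  1.57524348e-05,
        1.33098900e+00, -2.23411485e-01]), 'qvel': array([ 2.29781824e-04, -2.53317117e-03, -3.10122417e-03,  2.55994226e-04,
       -2.28802717e-05,  1.32456454e-03]), 'joint_torque': array([ 1.39133906e-03, -4.02307355e+01, -2.52317154e+01,  6.93952921e-02,
        3.44314473e-02, -9.18909313e-05]), 'tcp_pos': array([ 0.17346468, -0.49533978,  0.2522982 ]), 'eef_rot': array([ 9.85854132e-01,  1.67604886e-01,  3.41766953e-05, -4.81521065e-04]), 'ft_force': array([ 0.05174694, -0.355606  , -0.480405  ]), 'ft_torque': array([ 0.02213934,  0.01330633, -0.06389826]), 'gripper_force': 0.0, 'grip_width': 0.08818233849679925}
```

View pics/scene0.png

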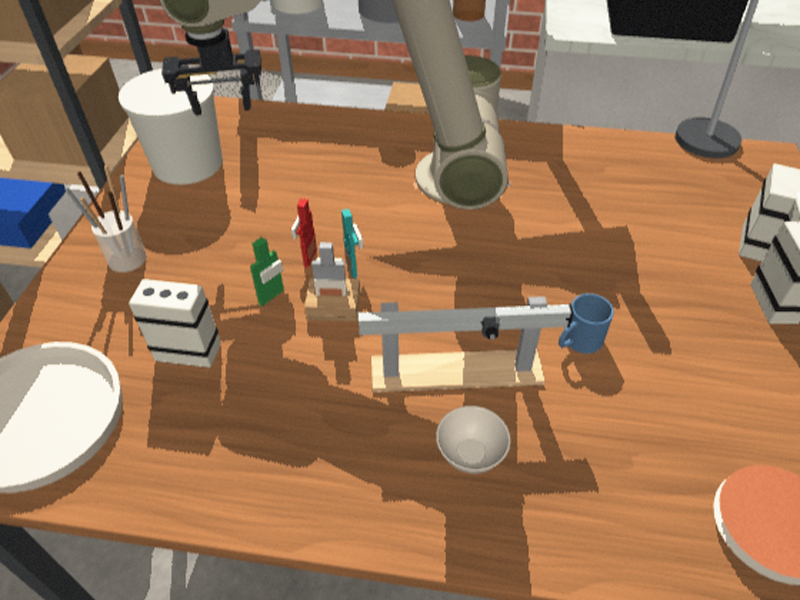

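View pics/top0.png

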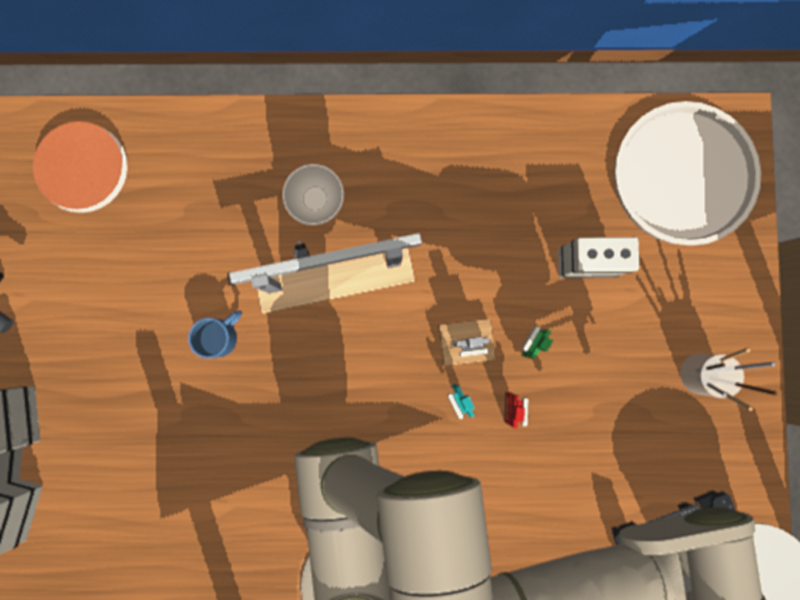

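The scene picture shows these candidates for the hanger (scene px / top px):
- Steel and white hanger in the pale rack: (330,265) / (470,345)
- Green: (267,270) / (537,342)
- Red: (305,230) / (516,408)
- Turquoise: (350,240) / (461,402)

I choose the bare steel one in the wooden rack. The rail's open end is at top (420,240), towards world -y. The stop, with its black screw, is at (302,252). Next is the close crop.

```bash
python3 - <<'E'
from h import *
import pickle
D=pickle.load(open("d0.pkl","rb"))
t=D["top"]["img"][155:275,150:390,::-1]; s=D["scene"]["img"][150:280,195:415,::-1]
cv2.imwrite("pics/c1.png",cv2.resize(t,(800,400),interpolation=cv2.INTER_CUBIC))
cv2.imwrite("pics/c2.png",cv2.resize(s,(800,473),interpolation=cv2.INTER_CUBIC))
c=D["top"]
for n,p,z in [("open",(420,240),.1875),("cap",(230,278),.1875),("grip",(470,345),.2),("turq",(461,402),.15),("green",(537,342),.15),("mug",(212,338),.08),("mould",(605,255),.16),("bowl",(313,195),.03),("rack",(468,342),.038)]:
    print(n,onz(c,p[0]*.7,p[1]*.7,z).round(3))
E
```

```text
open [ 0.645 -0.119  0.188]
cap [0.58  0.214 0.188]
grip [ 0.46  -0.203  0.2  ]
turq [ 0.359 -0.191  0.15 ]
green [ 0.464 -0.329  0.15 ]
mug [0.476 0.269 0.08 ]
mould [ 0.62  -0.454  0.16 ]
bowl [0.757 0.084 0.03 ]
rack [ 0.465 -0.218  0.038]
```

View pics/c1.png

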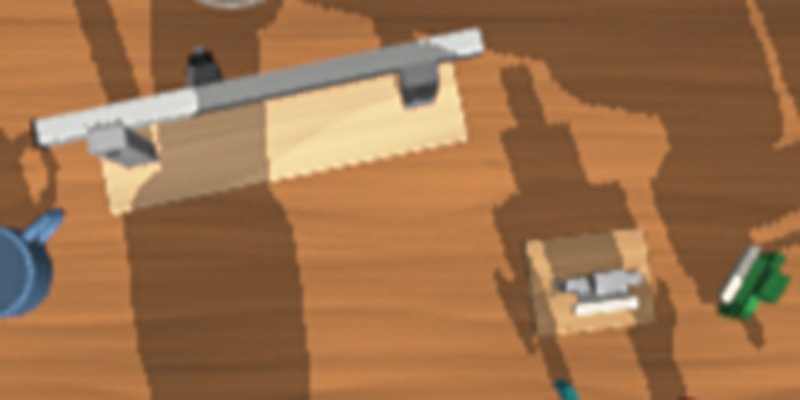

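View pics/c2.png

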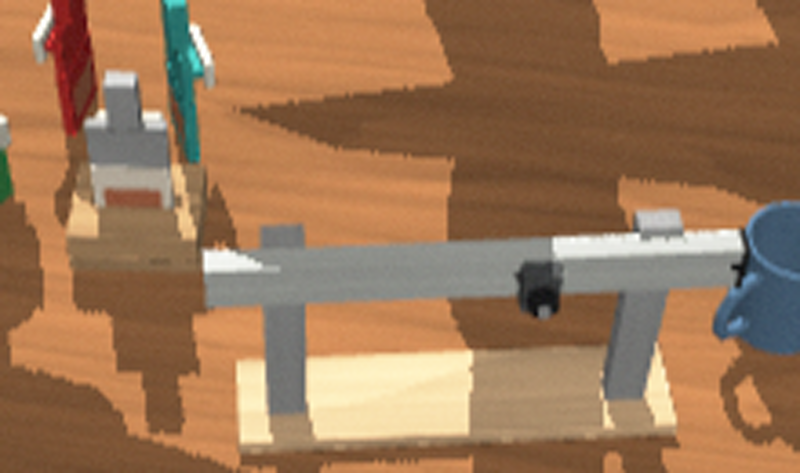

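The crops confirm the choice. The steel grip block is in the rack at top-crop (598,284), with its white head on the robot side at (605,305). The rail runs from (35,135) to (483,40), the stop's screw is at (203,68), and the rail length measures 0.339 m against 0.340 m. Next I take close looks with the wrist camera.

```bash
cat >> h.py <<'E'
def quat(yaw):
    c,s=np.cos(yaw),np.sin(yaw)
    return R.from_matrix(np.array([[c,s,0],[s,-c,0],[0,0,-1]])).as_quat()
E
python3 - <<'E'
from h import *
import pickle
D=pickle.load(open("d0.pkl","rb"))
c=D["top"]
k=240/800
print(onz(c,150+598*k,155+284*k,.163))
move_ptp([.56,-.16,.34],quat(.19)); dwell(.3)
A=cam("wrist")
move_ptp([.43,-.215,.30],quat(.15)); dwell(.3)
B=cam("wrist")
pickle.dump((A,B),open("d1.pkl","wb"))
for n,c in(("wa",A),("wb",B)): cv2.imwrite(f"pics/{n}.png",cv2.resize(c["img"][:,:,::-1],(800,600),interpolation=cv2.INTER_CUBIC))
s=read_state();print(s["time"],s["joints"].round(2),s["tcp_pos"])
E
```

```text
[ 0.46317375 -0.20836211  0.163     ]
3.375 [-0.71  0.18  1.54  0.    1.42  0.71] [ 0.43055964 -0.21477134  0.29996578]
```

View pics/wa.png

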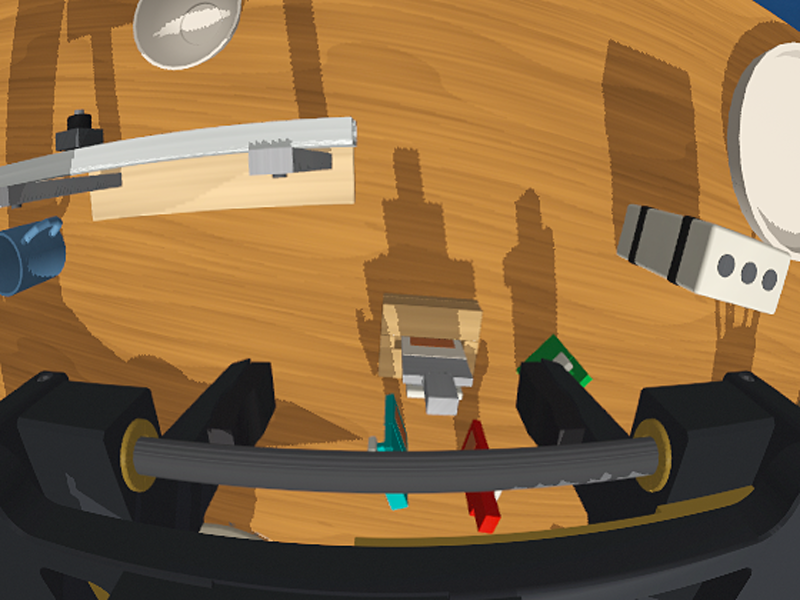

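View pics/wb.png

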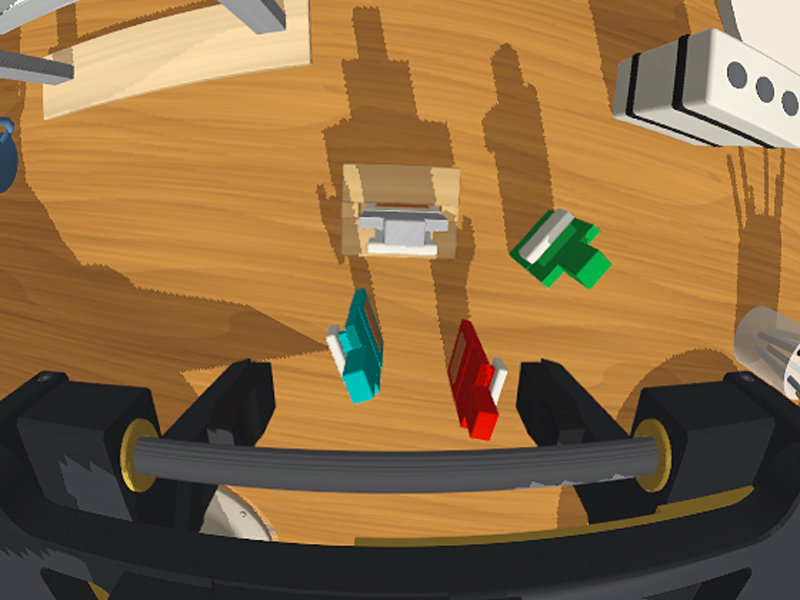

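In wb the steel grip's top face is at (405,234), with the white head bar below it at (367–438,250). In wa the rail's open end is at (355,130) and the stop's block is at (80,138). I zoom both into one picture to get exact corners.

```bash
python3 - <<'E'
from h import *
import pickle
A,B=pickle.load(open("d1.pkl","rb"))
a=cv2.resize(A["img"][70:130,0:260,::-1],(780,180),interpolation=cv2.INTER_CUBIC)
a2=cv2.resize(A["img"][75:115,200:260,::-1],(480,320),interpolation=cv2.INTER_NEAREST)
b=cv2.resize(B["img"][140:185,245:325,::-1],(480,270),interpolation=cv2.INTER_NEAREST)
o=np.zeros((590,800,3),np.uint8); o[:270,:480]=b; o[270:590,:480]=a2
cv2.imwrite("pics/z.png",o)
w=B["img"][110:190,235:325]; 
m=(w.min(2)>215).astype(np.uint8)
n,l,s,ct=cv2.connectedComponentsWithStats(m)
for i in range(1,n):
  if s[i,4]>20:
    p=np.argwhere(l==i)[:,::-1].astype(np.float32)+[235,110]; print(s[i],cv2.minAreaRect(p.astype(np.float32)))
E
```

```text
[ 23  61  48   7 217] ((281.48919677734375, 174.30319213867188), (47.11281967163086, 4.996814250946045), 2.045408248901367)
```

View pics/z.png

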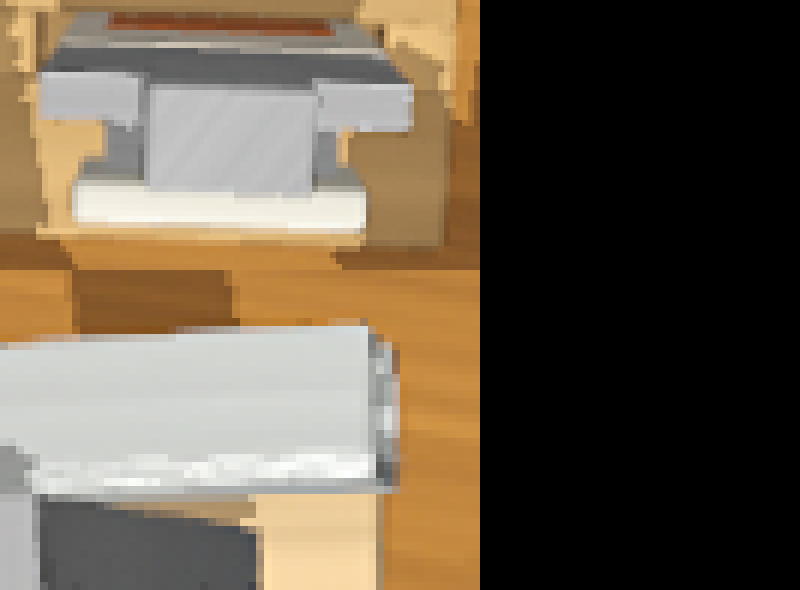

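```bash
python3 - <<'E'
from h import *
import pickle
A,B=pickle.load(open("d1.pkl","rb")); D=pickle.load(open("d0.pkl","rb"))
P=lambda s,ox,oy,x,y:(ox+x/s-.5,oy+y/s-.5)
print("camA",A["origin"],"camB",B["origin"])
g=[onz(B,*P(6,245,140,*q),.163) for q in((148,88),(314,92),(148,190),(312,195))]
g=np.array(g);print(g.round(4),g.mean(0).round(4),np.linalg.norm(g[0]-g[1]),np.linalg.norm(g[0]-g[2]))
d=g[1]+g[3]-g[0]-g[2];print("grip yaw x",np.degrees(np.arctan2(d[0],-d[1])))
h=[onz(B,*P(6,245,140,*q),.110) for q in((74,180),(364,188),(76,222),(366,230))];h=np.array(h)
print("head",h.round(4),h.mean(0).round(4)); d=h[1]+h[3]-h[0]-h[2];print(np.degrees(np.arctan2(d[0],-d[1])),np.linalg.norm(d)/2)
r=np.array([onz(A,*P(8,200,75,*q),.1875) for q in((368,55),(376,185),(376,215),(2,75))]);print("rail",r.round(4),np.linalg.norm(r[0]-r[2]))
# rail top front edge from wrist & top: bright fit
# top camera edge fit: grey/bright mask
k=.3;c=D["top"]
e=[onz(c,150+x*k-.5,155+y*k-.5,.1875) for x,y in((33,122),(476,28),(40,146),(484,50))];e=np.array(e);print("top rail",e.round(4))
for a,b in((0,1),(2,3)):
    d=e[b]-e[a];print(np.degrees(np.arctan2(d[0],-d[1])),np.linalg.norm(d))
# wrist A rail edges: for columns find the light band
im=A["img"].astype(int)
f=[]
for u in range(70,245,8):
    col=im[60:130,u]; sat=col.max(1)-col.min(1); ok=(sat<30)&(col.mean(1)>130)
    v=np.argmax(ok)+60; f.append(onz(A,u,v-.5,.1875)[:2])
f=np.array(f); p=np.polyfit(f[:,1],f[:,0],1); res=f[:,0]-np.polyval(p,f[:,1])
k=abs(res)<.003; p=np.polyfit(f[k,1],f[k,0],1); print("front edge slope deg",np.degrees(np.arctan(-p[0])),np.polyval(p,-.12),k.sum(),len(k),f[[0,-1]].round(4))
# stop
for q in((55,130),(102,128),(62,152),(104,148)): print("stop",onz(A,q[0]*.7,q[1]*.7,.187).round(4))
E
```

```text
camA [ 0.63620533 -0.14762821  0.47129532] camB [ 0.5074861  -0.20487668  0.431329  ]
[[ 0.4747 -0.2038  0.163 ]
 [ 0.4777 -0.2266  0.163 ]
 [ 0.4605 -0.2059  0.163 ]
 [ 0.4633 -0.2287  0.163 ]] [ 0.4691 -0.2163  0.163 ] 0.02290781275241373 0.014335384557115192
grip yaw x 7.201064550436212
head [[ 0.4511 -0.1937  0.11  ]
 [ 0.4571 -0.2418  0.11  ]
 [ 0.4441 -0.195   0.11  ]
 [ 0.4501 -0.2433  0.11  ]] [ 0.4506 -0.2184  0.11  ]
7.128362617045548 0.04855069167202125
rail [[ 0.6607 -0.116   0.1875]
 [ 0.6467 -0.1195  0.1875]
 [ 0.6435 -0.1201  0.1875]
 [ 0.6526 -0.0766  0.1875]] 0.01764045244492132
top rail [[ 0.589   0.2183  0.1875]
 [ 0.6581 -0.115   0.1875]
 [ 0.5709  0.2129  0.1875]
 [ 0.6413 -0.1209  0.1875]]
11.702732824100591 0.3403807189780127
11.903900842500745 0.34111584754444946
front edge slope deg 11.605522084150914 0.6615784060574658 22 22 [[ 0.6253  0.0576]
 [ 0.6595 -0.1096]]
stop [0.6332 0.1039 0.187 ]
stop [0.6362 0.0579 0.187 ]
stop [0.6172 0.0941 0.187 ]
stop [0.6224 0.0539 0.187 ]
```

The measurements agree with each other. The grip is at (0.469,-0.216) with yaw 7.1°, and the head offset of 19 mm checks out. The rail yaw is 11.7°, its depth reads 17.6 mm, and the mouth is at about (0.651,-0.118,0.170). Now I grasp, lift and go to the pre-entry pose.

```bash
python3 - <<'E'
from h import *
import pickle
q=quat(.125)
move_gripper(.06,20)
move_ptp([.469,-.2163,.215],q)
line_to([.469,-.2163,.141],.08)
move_gripper(.0,20); dwell(.2)
s=read_state();print(s["time"],s["grip_width"],s["gripper_force"],s["ft_force"].round(2))
line_to([.469,-.2163,.230],.1)
a=.2042; line_to([.690,-.190,.230],.15,quat(a)); dwell(.4)
s=read_state();print(s["time"],s["grip_width"],s["gripper_force"],s["ft_force"].round(2),s["tcp_pos"],s["ft_torque"].round(3))
A=cam("wrist");S=cam("scene");T=cam("top");pickle.dump((A,S,T,s),open("d2.pkl","wb"))
o=np.zeros((600,800,3),np.uint8)
o[:420,:560]=A["img"][:,:,::-1]
p=[int(v) for v in proj(S,[.66,-.14,.17])]; c=S["img"][p[1]-45:p[1]+45,p[0]-60:p[0]+60,::-1]; o[420:600,:240]=cv2.resize(c,None,fx=2,fy=2)
cv2.imwrite("pics/p1.png",o); print(p)
E
```

```text
6.325 0.023828652525775172 19.914159102813755 [-0.63  0.38  0.13]
9.4 0.02368806782097972 19.91366486572815 [-0.67 -0.47 -1.93] [ 0.68993487 -0.19004174  0.23008697] [-0.03  -0.022  0.018]
[240, 228]
```

View pics/p1.png

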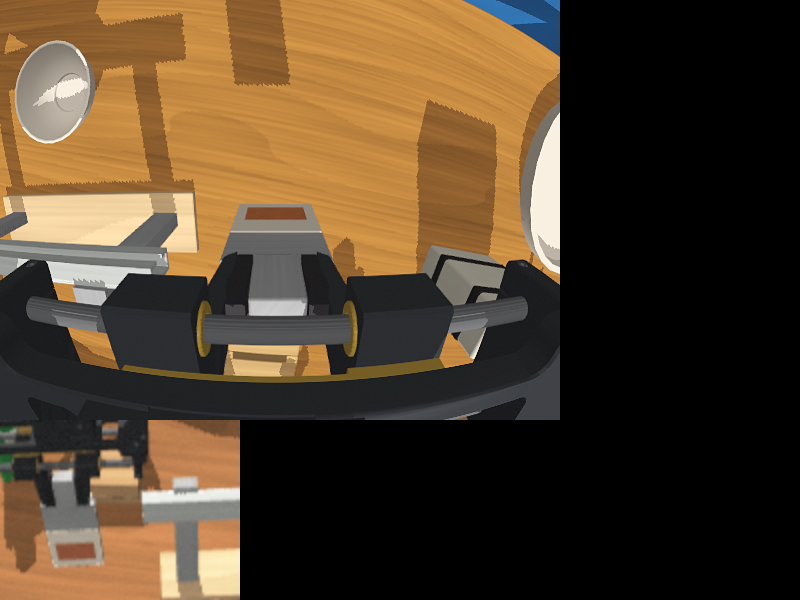

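The hanger is held (opening 23.7 mm, about 0.2 kg) with its plate and tile at (283,230). The rail mouth is at (167,262), to the left. I measure the block and tile against the rail in this same picture.

```bash
python3 - <<'E'
from h import *
import pickle
A,S,T,s=pickle.load(open("d2.pkl","rb"))
im=A["img"]
o=np.zeros((600,800,3),np.uint8)
o[:330,:480]=cv2.resize(im[195:305,205:345][:, :,::-1][:, :120],(480,440),interpolation=cv2.INTER_NEAREST)[:330]
o[:440,:480]=cv2.resize(im[195:305,222:342,::-1],(480,440),interpolation=cv2.INTER_NEAREST)
o[:300,490:800]=cv2.resize(im[235:295,120:182,::-1],(310,300),interpolation=cv2.INTER_NEAREST)
p=[int(v) for v in proj(T,[.66,-.14,.17])]; print(p)
o[440:600,:320]=cv2.resize(T["img"][p[1]-20:p[1]+20,p[0]-40:p[0]+40,::-1],(320,160),interpolation=cv2.INTER_NEAREST)
q=proj(S,[.66,-.14,.17]);q=[int(v) for v in q]
o[310:590,490:790]=cv2.resize(S["img"][q[1]-25:q[1]+31,q[0]-35:q[0]+25,::-1],(300,280),interpolation=cv2.INTER_NEAREST)
cv2.imwrite("pics/z2.png",o)
E
```

```text
[301, 163]
```

View pics/z2.png

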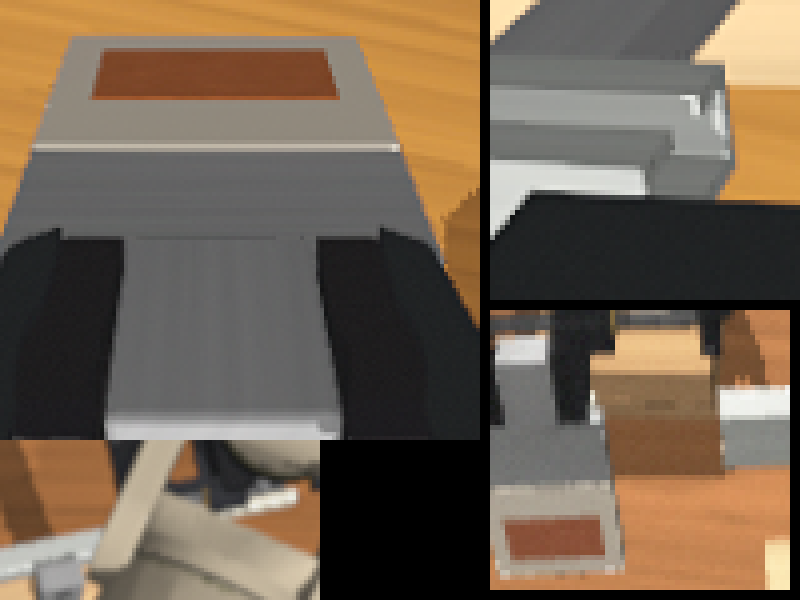

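```bash
python3 - <<'E'
from h import *
import pickle
A,S,T,s=pickle.load(open("d2.pkl","rb"))
z=s["tcp_pos"][2]
a=.2042; yr=np.array([np.sin(a),-np.cos(a)]); xr=np.array([-np.cos(a),-np.sin(a)])
P=lambda sc,ox,oy,x,y:(ox+x/sc-.5,oy+y/sc-.5)
M=np.array([.651,-.118])
def sh(n,u,zz):
    w=onz(A,*u,zz)[:2]; print(n,w.round(4),"rail x,y mm",(1e3*np.array([(w-M)@xr,(w-M)@yr])).round(1))
for q in((108,412),(340,418)): sh("blk top front",P(4,222,195,*q),z+.022)
for q in((32,150),(400,150)): sh("tile top front",P(4,222,195,*q),z-.064)
for q in((72,37),(358,37)): sh("tile bot front",P(4,222,195,*q),z-.129)
sh("rail top front end",P(5,120,235,158,166),.1875)
sh("rail bot front end",P(5,120,235,235,62),.1525)
sh("rail uplip bot",P(5,120,235,182,132),.1755)
sh("rail top front left",P(5,120,235,40,162),.1875)
sh("tcp",proj(A,s["tcp_pos"]),z)
E
```

```text
blk top front [ 0.6965 -0.1794] rail x,y mm [-32.1  69.4]
blk top front [ 0.7004 -0.202 ] rail x,y mm [-31.4  92.2]
tile top front [ 0.688  -0.1615] rail x,y mm [-27.4  50.1]
tile top front [ 0.7001 -0.2197] rail x,y mm [-27.4 109.5]
tile bot front [ 0.6887 -0.1608] rail x,y mm [-28.2  49.6]
tile bot front [ 0.7008 -0.2193] rail x,y mm [-28.2 109.3]
rail top front end [ 0.6618 -0.1172] rail x,y mm [-10.8   1.4]
rail bot front end [ 0.6611 -0.1164] rail x,y mm [-10.2   0.5]
rail uplip bot [ 0.6607 -0.1163] rail x,y mm [-9.8  0.3]
rail top front left [ 0.6581 -0.1006] rail x,y mm [-10.5 -15.6]
tcp [ 0.6899 -0.19  ] rail x,y mm [-23.5  78.4]
```

The same-view check shows the yaw agrees. The head sits about 2.4 mm too far to the front, so I correct that. Then I lower to rail height and enter slowly under force watch.

```bash
cat >> h.py <<'E'
a=.2042; yr=np.array([np.sin(a),-np.cos(a),0]); xr=np.array([-np.cos(a),-np.sin(a),0]); M=np.array([.651,-.118,0])
def F(b,n=1):
    f=read_state()["ft_force"]-b; return np.array([f@xr,f@yr,f[2]])
def pos():
    p=np.array(read_state()["tcp_pos"])-M; return np.array([p@xr,p@yr,p[2]])*1e3
def go(x,y,z,vel=.05): line_to(list(M+xr*x/1e3+yr*y/1e3+np.array([0,0,z/1e3])),vel)
E
python3 - <<'E'
from h import *
X=-23.5+2.4
go(X,70,214,.1); dwell(.4)
b=read_state()["ft_force"]; np.save("b.npy",b)
y=60; go(X,y,214,.04)
while y>-6:
    y-=4; go(X,y,214,.04); f=F(b)
    print(y,pos().round(1),f.round(1))
    if abs(f).max()>4: print("STOP"); break
print(read_state()["time"])
E
```

```text
56 [-21.1  55.8 214.1] [ 0.6 -0.3  0.4]
52 [-21.1  51.8 214. ] [-0.2 -0.4 -0.4]
48 [-21.2  47.8 214.1] [ 1.2 -0.4 -0.2]
44 [-21.1  43.8 214.1] [0.6 0.5 0.1]
40 [-21.2  39.7 214. ] [-0.2 -0.3 -0. ]
36 [-21.1  35.7 214.1] [ 1.1  0.4 -0.1]
32 [-21.2  31.7 214.1] [ 0.5 -0.1  0.5]
28 [-21.1  27.7 214. ] [ 0.8  0.4 -0.1]
24 [-21.2  23.8 214.1] [ 0.4 -1.  -0.4]
20 [-21.2  19.7 214.1] [0.2 0.1 0.7]
16 [-21.1  15.7 214. ] [-0.  -0.1 -0.3]
12 [-21.1  11.7 214. ] [ 0.9 -0.1  0.7]
8 [-21.1   7.7 214. ] [-0.1  0.5  0.8]
4 [-21.1   3.7 214.1] [ 1.1  0.1 -0.8]
0 [-21.1  -0.3 214.1] [0.7 0.7 0.3]
-4 [-21.1  -4.3 214. ] [0.9 0.1 0.4]
-8 [-21.1  -8.3 214.1] [ 1.1 -0.2  1. ]
14.9333
```

Entry was free of force. I check that the head is captive, and centre it, with a small force probe in x and z.

```bash
python3 - <<'E'
from h import *
b=np.load("b.npy"); X,Y,Z=-21.1,-8,214
def mean(n=4):
    r=[]
    for _ in range(n): dwell(.03); r.append(F(b))
    return np.mean(r,0)
print("base",mean().round(2))
for ax,i in(("z",2),("x",0)):
    for sg in(1,-1):
        for k in range(1,8):
            d=sg*.5*k; go(X+(d if i==0 else 0),Y,Z+(d if i==2 else 0),.02); f=mean()
            if abs(f[i])>1.8 : break
        print(ax,d,f.round(2)); go(X,Y,Z,.03)
s=read_state();print(s["time"],s["grip_width"])
E
```

```text
base [ 0.26  0.24 -0.21]
z 1.5 [ 0.63  0.3  -3.51]
z -2.0 [-0.14  0.39  1.99]
x 2.5 [-2.24 -0.31  0.05]
x -1.5 [ 4.63 -0.22  0.47]
21.8167 0.024009835439268264
```

The head is captive in the cavity with about ±1.5–2 mm of play. I slide it in, slowly near the buffer.

```bash
python3 - <<'E'
from h import *
b=np.load("b.npy"); X,Y,Z=-20.7,-8,213.8
go(X,Y,Z,.03)
def mean(n=3):
    r=[]
    for _ in range(n): dwell(.02); r.append(F(b))
    return np.mean(r,0)
hit=False
while Y>-160:
    st=8 if Y>-96 else (1 if True else 0); Y-=st
    go(X,Y,Z,.05 if st==8 else .02); f=mean()
    if st==8 or f[1]>.6: print(Y,f.round(2))
    if f[0]>1.5: X+=.3
    if f[0]<-1.5: X-=.3
    if f[1]>2.5: hit=True; break
    if abs(f).max()>6: print("STOP");break
s=read_state();print(s["time"],hit,X,pos(),s["grip_width"])
E
```

```text
-16 [1.02 0.9  0.07]
-24 [ 0.19  0.44 -0.54]
-32 [ 0.41  0.35 -0.12]
-40 [ 0.35  0.49 -0.61]
-48 [ 0.03  0.59 -0.39]
-56 [ 0.29  1.12 -0.58]
-64 [0.21 0.25 0.15]
-72 [ 0.16  0.21 -0.06]
-80 [ 0.46  0.6  -0.14]
-88 [0.24 0.6  0.02]
-96 [0.51 0.23 0.29]
-101 [0.98 0.83 0.55]
-111 [0.53 0.72 0.13]
-123 [ 0.86  0.72 -0.23]
-129 [0.25 0.9  0.32]
-139 [-0.01  1.08 -0.64]
-140 [0.12 0.66 0.34]
-143 [0.58 0.71 0.36]
-145 [ 0.41  1.33 -0.3 ]
-146 [-0.08  5.33  0.6 ]
41.0083 True -20.7 [ -20.82479419 -145.25626219  214.04784428] 0.024104713199262627
```

The hard stop came at y=-146 mm with 5.3 N, inside the expected window and after the pin's weak push. I hold briefly, lower onto the lip, release and retreat.

```bash
python3 - <<'E'
from h import *
b=np.load("b.npy"); dwell(.5); print("press",F(b).round(2))
X,Y,Z=-20.7,-146,213.8
for k in range(1,6):
    go(X,Y,Z-.5*k,.02); dwell(.04); f=F(b)
    if f[2]>1.2: break
print("lower",k,f.round(2)); z=Z-.5*k
move_gripper(.05); go(X,Y,z+70,.12); dwell(.3)
s=read_state();print(s["time"],s["grip_width"],s["ft_force"].round(2))
go(X+60,Y,z+110,.15)
S=cam("scene");W=cam("wrist")
p=[int(v) for v in proj(S,M+xr*-.02+yr*-.14+[0,0,.15])]
o=np.zeros((420,800,3),np.uint8);o[:,:440]=W["img"][:,60:500,::-1]
o[:360,440:]=cv2.resize(S["img"][p[1]-60:p[1]+60,p[0]-60:p[0]+60,::-1],(360,360),interpolation=cv2.INTER_NEAREST)
cv2.imwrite("pics/f.png",o);print(read_state()["time"])
E
```

```text
press [0.02 5.34 0.4 ]
lower 1 [-0.22  5.84  2.11]
43.3917 0.04963927904156923 [0.19 0.46 0.98]
44.125
```

View pics/f.png

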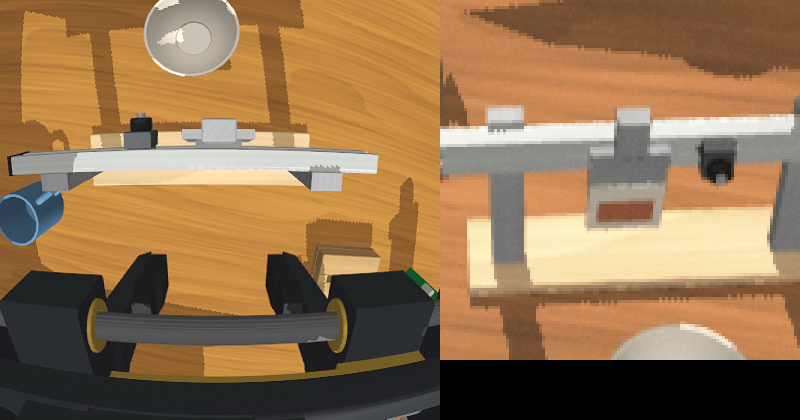

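The hanger hangs upright in the rail next to the stop: block at wrist (219,131), scene crop (633,130). The gripper is clear, and the mug and bowl have not moved. One quick check for spring-back before handing in.

```bash
python3 - <<'E'
from h import *
W=cam("wrist"); g=W["img"].astype(int)
for u,v in((262,131),(297,131),(279.5,131)):
    w=onz(W,u,v,.235)-M; print((w@yr*1e3).round(1))
for u in (243,314): w=onz(W,u,135,.213)-M; print("plate",(w@yr*1e3).round(1))
print(read_state()["time"])
E
```

```text
-153.7
-130.4
-142.1
plate -168.8
plate -116.4
44.175
```

```bash
python3 -c "
from rig import *
print(close_job())"
```

```text
the job is handed in; nothing more can be done
None
```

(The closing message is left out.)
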